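Load a cover plate under the sprung clip of a drilling jig

TASK

Load the brass cover plate into the blue-based drilling jig: hold the clip's red tab down with one fingertip so that its nose stays up, and with the other fingertip push the plate along its track under the nose until it is fully home, flush against the two stops. Then let the tab come up so that the clip clamps the plate, and move clear. Only press and push: do not lift the plate off its track, and leave the other things on the bench where they are.

Things in the scene. Friction and masses are not known exactly. Their poses are not given: they have to be found in the camera images.
- jig: drilling jig fixed to the bench: blue base plate 190 x 110 x 8 mm (jig x -130..+60, y +-55) carrying a raised track. Origin at bench level (z 0) straight below the clip's pivot; x runs along the track in the loading direction (open mouth -> stops -> pivot -> tab), y to its left, z up. All 'jig x, y, z' below are mm in this frame.
- slot (a point): mid-point of the track, jig x -80, z 30. The track is two level ledges, top at z 30, jig x -125 to -10, with side guides up to z 37, inner faces at y +-29.8. Between the ledges runs a finger slot 40 mm wide (y +-20), open above and at the mouth, jig x -130 to -24, floor at z 8: a fingertip can reach down behind the plate, below its underside. From x -24 on it is filled to z 30.
- stops (a point): midway between the two stop faces, at track height (jig x -10, y 0, z 30). The faces lie at y +-14.5 to +-42 and reach up to z 46; the clip works in the 29 mm gap between them. Behind jig x +4 there is nothing under the tab but the base plate (z 8).
- clip (a joint): angle of the sprung clip about its pivot pin (along jig y at jig x 0, z 39), rad: 0 shut, nose on the track; grows as the red tab is pressed; end stop 0.70. The nose clears the 5 mm plate from about 0.36 (lift 5.6 mm; 7.1 mm at 0.45). Clamped on the plate it reads about 0.32. The spring always drives it shut: at the tab's middle about 4 N to start it, 7 N at 0.5.
- nose (a point): centre of the clip's nose, moving with it: a round steel bar of radius 3 mm, 26 mm wide along y. Shut, it is at jig x -15, z 33, blocks the track, and pushing the plate against it does not lift it. Lifted to 0.45 rad it is at jig x -16, z 40.
- tab (a point): point on top of the clip's red thumb tab, moving with it; shut, at jig x +22, y 0, z 37. The red pad is 28 mm wide (y +-14) and spans jig x +12 to +42, top level when shut; pressed, it slopes down away from the pivot (this point at z 29 at 0.40 rad, 27 at 0.50), so a fingertip there comes level with the plate's thickness.
- plate: loose brass cover plate, 30 mm along x, 56 mm along y, 5 mm thick, about 75 g; origin at the centre of its underside, axes as the jig's. It starts on the track's ledges (underside at z 30) with 1.8 mm play to each guide, its front edge 7 to 37 mm short of the shut nose. Fully home, its front edge is on both stops and its origin at jig x -25.
- wrench: steel spanner, 150 mm, lying beside the jig; leave it. Origin at its underside
- screwdriver: screwdriver, 180 mm, lying on the other side of the jig; leave it. Origin at its underside
- socket: steel socket, 28 mm wide, 38 mm high, standing near the jig; leave it. Origin at the centre of its underside
- blank: dark steel blank plate, 30 x 56 x 5 mm, lying on the bench beside the jig; not the plate to load, leave it. Origin at the centre of its underside
- carburettor: aluminium carburettor, 75 x 100 x 71 mm; leave it. Origin at the centre of its underside
- grease_tin: green tin, 74 mm wide, 85 mm high; leave it. Origin at the centre of its underside
- oil_bottle: yellow oil bottle, 64 mm wide, 170 mm high; leave it. Origin at the centre of its underside
- bolt_tray: black tray of bolts, 130 x 170 x 28 mm; leave it. Origin at the centre of its underside

How it is judged (in metres and radians):
On the way, in this order (a step that is already met when the one before it is completed fails the run):
1. a fingertip holds the clip's tab down, the nose clear of the plate's height, the plate not yet home (4 mm or more short of the stops) (value of joint clip above 0.36 rad and contact force between the fingers and clip above 0.3 N and x of plate in the frame of jig below -0.029 m), for 0.05 s.
2. with the tab still held down, the fingertip pushes the plate home against the stops (value of joint clip above 0.36 rad and contact force between the fingers and clip above 0.3 N and x of plate in the frame of jig above -0.027 m and angle between the x axis of plate and the x axis of jig, either way round below 0.07 rad and contact force between the fingers and plate above 0.05 N), for 0.05 s.
At the end, for the whole second after the job is handed in: The plate lies flat on the track with its front edge within 2 mm of the stops and square to them within 4 degrees, at rest, and the released clip's nose presses on it with more than 1 N (clip at 0.27 to 0.39 rad) (x of plate in the frame of jig between -0.027 and -0.022 m and angle between the x axis of plate and the x axis of jig, either way round below 0.07 rad and z of plate in the frame of jig between 0.027 and 0.032 m and angle between plate's own z axis and vertical below 0.06 rad and value of joint clip between 0.27 and 0.39 rad and contact force between clip and plate above 1 N and linear speed of plate below 0.01 m/s); the robot touches nothing.
It fails at once if the plate is lifted or tipped off its track (by more than 6 mm or 0.2 rad) (z of plate in the frame of jig above 0.036 m or z of plate in the frame of jig below 0.024 m or angle between plate's own z axis and vertical above 0.2 rad).
It fails at once if another thing on the bench is moved by more than 15 mm (distance of any of wrench, screwdriver, socket, blank, carburettor, grease_tin, oil_bottle, bolt_tray from where it was at the start of the episode above 0.015 m).
It also fails if it takes over 64 s, if anything falls off the work surface, if the arm or the gripper's body presses on something with over 40 N, if the wrist force passes 120 N, or if a joint passes its speed limit or range.

ROBOT

A 6-joint arm with a two-finger parallel gripper is mounted at the origin on the work surface. World frame = base frame: x ahead of the robot, y to its left, z up, the work surface at z = 0. Lengths are in mm, angles in rad, forces in N, time in s.
With the tool pointing down it reaches from about 275 to 1000 mm from the base axis. Payload 8.4 kg.
Tool frame: the origin (TCP) lies on the centre line of the jaws, within the pads' length; the fingertips stand 25 mm ahead of it and the grasp point (between the pads) lies 6 mm ahead of it; z points along the fingers, x is the direction in which the jaws open and shut, and the axes are right-handed (so a half turn about z gives the same grasp; the last joint's range is limited). The gripper opens to 85 mm and grips with 20 to 120 N. Pads are 22 mm wide; open, the fingers measure 114 mm over their backs; the gripper's body (76 mm by 85 mm) begins 54 mm behind the grasp point. The pads swing forward as they close: fully open they stand 13 mm farther back than shut.
Start: joints at [-1.108, 0.353, 1.633, -0, 1.155, -0.002], TCP at [280.152, -558.698, 256.281] pointing down, gripper open.
Joint ranges: [-2.63, 2.63], [-0.92, 2.1], [0.06, 2.66], [-1.3, 4.44], [0, 2.69], [-3.02, 3.02]. Speed limits (rad/s): [2.22, 2.22, 2.79, 3.14, 3.14, 3.14].

INTERFACE

Orientations are given as [roll, pitch, yaw] about the fixed x, y, z axes, in that order (R = Rz(yaw) Ry(pitch) Rx(roll)).
In Python, from rig import r gives the robot as it stands. The module is installed in compiled form; this text tells all that it offers.
- The arm moves only by the tool jog_arm, never from a script. Its argument "deltas" is a list of rows, each an object with "gripper": the gripper command: -1 is fully open, 1 is shut, values between are in proportion; "translation": the shift along the world's x, y, z in units of 10 cm (1.0 is 10 cm), a list of three; "dr": the turn, a rotation vector about the world's x, y, z in units of pi/2 rad (1.0 is pi/2 rad), a list of three. In form: [{"gripper": gripper, "translation": [x, y, z], "dr": [wx, wy, wz]}, ...]. A call has 1 to 12 rows; each row shifts and turns the commanded pose from where the row before left it; what a row does not reach is not made up. A row lasts 1/12 s, in which the tool goes at most 41.7 mm and 7.16 degrees, less where a joint would pass 70% of its speed; a pose out of reach is approached as far as the arm can. A call with a number of a shift or a turn outside -1 to 1 is refused whole. A call with a gripper value outside its range is refused whole. The fingers move at their own pace and stop on an object; "squeeze" is the grip in N (left out, the last holds). Time passes only in rows, so rows that do not move let the fingers close. It gives the time, the measured TCP pose, the force and the opening at its end, in the units of the state.
- r.sense(): the state, without advancing time (a new reading comes with each control period).
- r.grab_frame(name): name is "scene" or "top" or "wrist"; returns the picture (400x640x3 uint8, blue, green, red); there is no depth.
- r.calibration(name): a dict with "mtx" (3x3 intrinsics, pixels), "k1" (the pictures are not rectified: a ray, as slopes to the right and down, at radius r is drawn at 1 + k1 r^2 times it, then the intrinsics apply), "world_from_camera" (4x4, takes a point from camera to world coordinates). Camera axes: x right, y down, z forward; pixel columns grow to the right and rows downward; lengths in mm; the calibration is good to about 2 mm. A picture is of the moment at which its call begins: read the wrist's pose just before it. calibration takes no time and is no camera call; for the wrist camera it gives the pose at the moment of the call.
- r.sign_off(): hands the job in, once; it reports no verdict.
The state is a dict: "clock": time; "qpos": joint angles; "qvel": joint speeds; "joint_efforts": joint torques, N m; "eef_pos": TCP position; "tcp_rot": TCP orientation; "contact_force": force on the tool from outside, world axes, zero at the start; "wrist_torque": the same for the moment, N m; "opening": opening from 0.0 (shut) to 1.0 (fully open).
Only numpy, scipy, OpenCV 4.12 (cv2) and the standard library are available. Lean on these libraries where they do the work, as an engineer would, in place of code of your own. Each camera call takes 0.05 s, during which the arm holds its last target. There are 200 camera calls.

## Working session

There is one attempt and no reset: what is moved stays moved. The work goes in short steps, Python scripts to look and compute and a tool call to move; the robot and the scene stay as the last step left them, time stands still between calls to the robot, and variables do not carry over. Pictures are saved under pics/ and viewed, about 8 in all and at most 12, crops included, and the job is handed in when it is done.

Besides the shell and the picture viewer there is one more tool, called after "Call:" in YAML: its name, and indented under it one key for each argument. jog_arm: Moves the arm, as the interface text tells. Shifts and turns lie within -1 to 1; 1 stands for 10 cm of shift or pi/2 rad of turn. Its arguments: {"type":"object","properties":{"deltas":{"type":"array"},"squeeze":{"type":"number"}},"required":["deltas"]}

```bash
mkdir -p pics; cat > h.py <<'E'
from rig import r
import numpy as np, cv2
def cast(name,uv,z,cal=None):
    c=cal or r.calibration(name);K=np.array(c["mtx"]);T=np.array(c["world_from_camera"])
    out=[]
    for p in np.atleast_2d(uv):
        d=np.array([(p[0]-K[0,2])/K[0,0],(p[1]-K[1,2])/K[1,1]]);s=d.copy()
        for _ in range(20): s=d/(1+c["k1"]*(s@s))
        v=T[:3,:3]@np.array([s[0],s[1],1]);o=T[:3,3]
        out.append(o+v*(z-o[2])/v[2])
    return np.array(out)
def proj(name,P,cal=None):
    c=cal or r.calibration(name);K=np.array(c["mtx"]);T=np.array(c["world_from_camera"])
    q=(np.atleast_2d(P)-T[:3,3])@T[:3,:3];s=q[:,:2]/q[:,2:]
    s=s*(1+c["k1"]*(s**2).sum(1,keepdims=True))
    return s*[K[0,0],K[1,1]]+[K[0,2],K[1,2]]
E
python3 - <<'E'
from h import *
for n in("scene","top"):
    cv2.imwrite(f"pics/{n}0.png",r.grab_frame(n)); c=r.calibration(n); print(n,np.round(np.array(c["world_from_camera"]),3).tolist(),np.array(c["mtx"]).tolist(),c["k1"])
print(r.sense())
E
```

```text
scene [[0.769, 0.542, -0.34, 896.851], [0.639, -0.642, 0.423, -421.592], [0.011, -0.542, -0.84, 913.215], [0.0, 0.0, 0.0, 1.0]] [[371.699066621676, 0.0, 319.65329230850307], [0.0, 371.699066621676, 200.6755395228923], [0.0, 0.0, 1.0]] -0.07040864474823766
top [[0.008, -0.998, 0.07, 449.865], [-1.0, -0.008, 0.004, -9.319], [-0.004, -0.07, -0.998, 1538.992], [0.0, 0.0, 0.0, 1.0]] [[438.89810891492806, 0.0, 324.16623946805925], [0.0, 438.89810891492806, 202.506280220814], [0.0, 0.0, 1.0]] -0.0015891260768507484
{'clock': 0.1, 'qpos': array([-1.10837307e+00,  3.53576493e-01,  1.63404167e+00, -7.45074931e-06,
        1.15520572e+00, -2.37201801e-03]), 'qvel': array([ 0.00054204, -0.00326618, -0.00182484, -0.00227626,  0.00162477,
       -0.00039403]), 'joint_efforts': array([-1.46401699e-04, -6.06355619e+01, -3.42818999e+01, -4.27237808e-05,
        3.82819679e-03,  9.86473196e-07]), 'eef_pos': array([ 279.99062131, -558.34199673,  255.64597505]), 'tcp_rot': array([ 3.14158876e+00,  1.23124989e-03, -1.10599804e+00]), 'contact_force': array([-0.11737185,  0.50070956, -0.11000776]), 'wrist_torque': array([0.01106787, 0.01421656, 0.02592557]), 'opening': 1.0009540723692318}
```

View pics/top0.png

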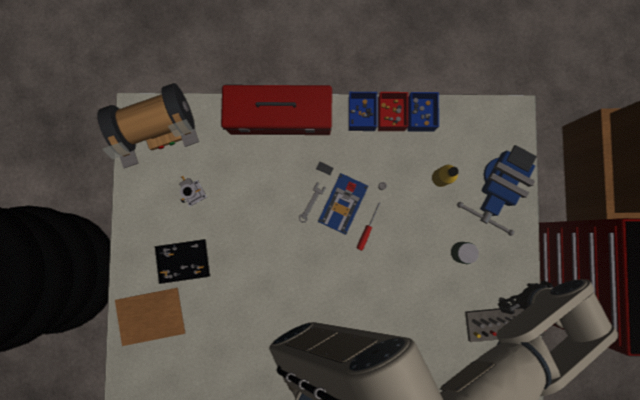

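View pics/scene0.png

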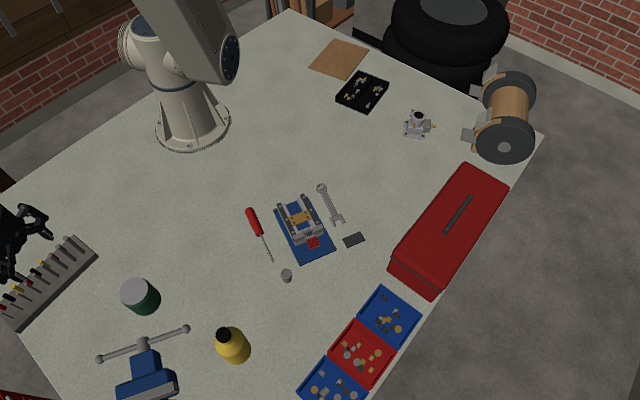

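The top view shows the jig at about (343,204), with its red tab at (351,187). So jig x points away from the robot, turned slightly to its right. The scene view shows the brass plate mid-track at about (300,217).

```bash
python3 - <<'E'
from h import *
for n,roi in(("top",(300,160,390,250)),("scene",(260,180,350,270))):
    im=cv2.imread(f"pics/{n}0.png");h=cv2.cvtColor(im,cv2.COLOR_BGR2HSV)
    m=np.zeros(h.shape[:2],np.uint8);x0,y0,x1,y1=roi;m[y0:y1,x0:x1]=1
    blue=cv2.inRange(h,(100,110,50),(125,255,255))*m
    red=(cv2.inRange(h,(0,150,80),(6,255,255))|cv2.inRange(h,(172,150,80),(180,255,255)))*m
    br=cv2.inRange(h,(12,110,90),(28,255,255))*m
    p=cv2.findNonZero(blue);R=cv2.minAreaRect(p);b=cv2.boxPoints(R)
    print(n,"blue",b.round(1).tolist(),"\n",cast(n,b,8).round(1).tolist(),cast(n,R[0],8).round(1))
    for nm,k,z in(("red",red,36),("brass",br,35)):
        cs=sorted(cv2.findContours(k,cv2.RETR_EXTERNAL,cv2.CHAIN_APPROX_NONE)[0],key=cv2.contourArea)[-2:]
        for c in cs:
            R=cv2.minAreaRect(c);print(nm,R,cast(n,R[0],z).round(1))
E
```

```text
top blue [[318.1000061035156, 221.0], [340.1000061035156, 173.1999969482422], [367.29998779296875, 185.6999969482422], [345.20001220703125, 233.60000610351562]] 
 [[492.0, 18.2, 8.0], [660.4, -57.8, 8.0], [616.9, -153.2, 8.0], [449.1, -76.6, 8.0]] [[554.3 -67.3   8. ]]
red ((350.5000305175781, 186.5), (6.708203315734863, 7.602630138397217), 26.56505012512207) [[610.8 -92.9  36. ]]
red ((364.6206970214844, 237.5517120361328), (4.464419364929199, 24.68561363220215), 23.198589324951172) [[ 436.1 -141.7   36. ]]
brass ((340.4000244140625, 208.7000274658203), (16.54690170288086, 8.049844741821289), 26.56505012512207) [[534.1 -58.6  35. ]]
scene blue [[272.6000061035156, 211.1999969482422], [307.79998779296875, 193.60000610351562], [335.6000061035156, 249.1999969482422], [300.3999938964844, 266.79998779296875]] 
 [[451.3, -79.6, 8.0], [488.5, 30.7, 8.0], [662.4, -57.3, 8.0], [623.6, -155.8, 8.0]] [[560. -68.   8.]]
red ((260.5, 230.5), (1.0, 3.0), 0.0) [[ 482.  -154.8   36. ]]
red ((312.70001220703125, 242.40003967285156), (10.28591251373291, 9.838698387145996), 63.43495178222656) [[611.5 -91.8  36. ]]
brass ((299.2931213378906, 217.48277282714844), (9.656156539916992, 20.24079132080078), 68.19859313964844) [[534.2 -57.3  35. ]]
```

Call:
jog_arm:
  deltas:
    - {"gripper": -1,"translation": [0.2,0.34,0],"dr": [0,0,0.04]}
    - {"gripper": -1,"translation": [0.2,0.34,0],"dr": [0,0,0.04]}
    - {"gripper": -1,"translation": [0.2,0.34,0],"dr": [0,0,0.04]}
    - {"gripper": -1,"translation": [0.2,0.34,0],"dr": [0,0,0.04]}
    - {"gripper": -1,"translation": [0.2,0.34,0],"dr": [0,0,0.04]}
    - {"gripper": -1,"translation": [0.2,0.34,0],"dr": [0,0,0.04]}
    - {"gripper": -1,"translation": [0.2,0.34,0],"dr": [0,0,0.04]}
    - {"gripper": -1,"translation": [0.2,0.34,0],"dr": [0,0,0.04]}
    - {"gripper": -1,"translation": [0.2,0.34,0],"dr": [0,0,0.04]}
    - {"gripper": -1,"translation": [0.2,0.34,0],"dr": [0,0,0.04]}
    - {"gripper": -1,"translation": [0.2,0.34,0],"dr": [0,0,0.033]}
    - {"gripper": -1,"translation": [0.2,0.34,0],"dr": [0,0,0]}

```text
clock: 1.1
eef_pos: [520.6, -148.8, 256.2]
tcp_rot: [3.142, 0.0, -0.422]
contact_force: [1.4, -0.2, 0.6]
opening: 0.997
```

Call:
jog_arm:
  deltas:
    - {"gripper": -1,"translation": [0.24,0.34,0],"dr": [0,0,0]}
    - {"gripper": -1,"translation": [0.24,0.34,0],"dr": [0,0,0]}
    - {"gripper": -1,"translation": [0,0.1,0],"dr": [0,0,0]}
    - {"gripper": -1,"translation": [0,0,0],"dr": [0,0,0]}

```text
clock: 1.43
eef_pos: [568.7, -69.9, 255.7]
tcp_rot: [-3.141, 0.001, -0.422]
contact_force: [-1.1, -0.4, -0.1]
opening: 1.002
```

```bash
python3 - <<'E'
from h import *
s=r.sense();c=r.calibration("wrist");cv2.imwrite("pics/w1.png",r.grab_frame("wrist"))
import pickle;pickle.dump(c,open("w1.pkl","wb"))
print(s["clock"],s["eef_pos"],s["tcp_rot"],np.array(c["world_from_camera"]).round(3).tolist(),c["mtx"],c["k1"])
E
```

```text
1.4333 [568.71930552 -69.89639912 255.71428088] [-3.14131188e+00  1.05921751e-03 -4.22344662e-01] [[0.912, -0.392, -0.119, 599.258], [-0.41, -0.874, -0.262, -3.109], [-0.001, 0.288, -0.958, 373.653], [0.0, 0.0, 0.0, 1.0]] [[333.4316694    0.         317.22660866]
 [  0.         333.4316694  200.25894916]
 [  0.           0.           1.        ]] -0.04133639453770128
```

View pics/w1.png

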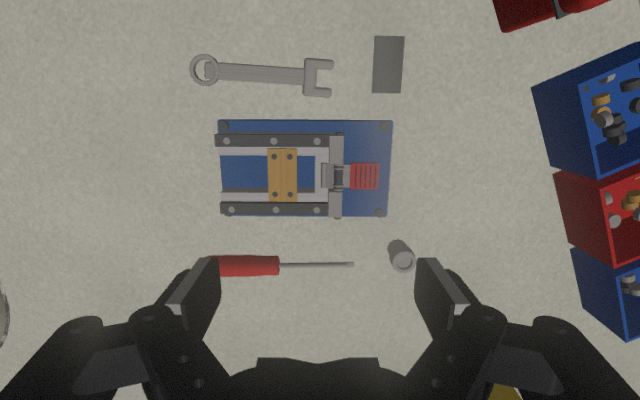

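The wrist view shows the jig squarely. The brass plate spans columns 268–298, the nose is at about 328, and the red tab spans 351–379 around row 177. Both fingertips are in view.

```bash
python3 - <<'E'
from h import *
import pickle
c=pickle.load(open("w1.pkl","rb"));im=cv2.imread("pics/w1.png");h=cv2.cvtColor(im,cv2.COLOR_BGR2HSV)
m=np.zeros(h.shape[:2],np.uint8);m[110:225,205:405]=1
red=(cv2.inRange(h,(0,120,60),(8,255,255))|cv2.inRange(h,(172,120,60),(180,255,255)))*m
br=cv2.inRange(h,(10,100,70),(30,255,255))*m
blue=cv2.inRange(h,(100,100,40),(125,255,255))*m
bl=cast("wrist",cv2.boxPoints(cv2.minAreaRect(cv2.findNonZero(blue))),8,c); print("blue",bl.round(1).tolist())
P=cast("wrist",cv2.findNonZero(blue)[:,0].astype(float),8,c)[:,:2].astype(np.float32)
R=cv2.minAreaRect(P);print(R)
yaw=np.deg2rad(R[2]) ; 
for nm,k,z in(("red",red,37),("brass",br,35)):
    k=cv2.morphologyEx(k,cv2.MORPH_CLOSE,np.ones((5,5)))
    cc=max(cv2.findContours(k,cv2.RETR_EXTERNAL,cv2.CHAIN_APPROX_NONE)[0],key=cv2.contourArea)
    P=cast("wrist",cc[:,0].astype(float),z,c)[:,:2].astype(np.float32);R=cv2.minAreaRect(P);print(nm,cv2.boundingRect(cc),R,cv2.boxPoints(R).round(1).tolist())
E
```

```text
blue [[493.5, 22.6, 8.0], [628.5, -38.3, 8.0], [587.6, -137.9, 8.0], [441.0, -72.2, 8.0]]
((539.0208129882812, -57.13835144042969), (107.60160827636719, 150.00698852539062), 65.75071716308594)
red (350, 163, 19, 26) ((607.7002563476562, -88.70661926269531), (26.365732192993164, 18.548038482666016), 65.85603332519531) [[593.7999877929688, -96.9000015258789], [610.7999877929688, -104.5], [621.5999755859375, -80.5], [604.5999755859375, -72.9000015258789]]
brass (268, 149, 29, 53) ((534.6083374023438, -56.348697662353516), (55.660621643066406, 29.471281051635742), 64.79131317138672) [[509.3999938964844, -75.30000305175781], [536.0999755859375, -87.80000305175781], [559.7999877929688, -37.400001525878906], [533.0999755859375, -24.899999618530273]]
```

Call:
jog_arm:
  deltas:
    - {"gripper": 1,"translation": [-0.235,0.1,-0.1],"dr": [0,0,0]}
    - {"gripper": 1,"translation": [-0.235,0.1,-0.2],"dr": [0,0,0]}
    - {"gripper": 1,"translation": [-0.236,0.1,-0.25],"dr": [0,0,0]}
    - {"gripper": 1,"translation": [0,0,-0.3],"dr": [0,0,0]}
    - {"gripper": 1,"translation": [0,0,-0.3],"dr": [0,0,0]}
    - {"gripper": 1,"translation": [0,0,-0.3],"dr": [0,0,0]}
    - {"gripper": 1,"translation": [0,0,-0.3],"dr": [0,0,0]}
    - {"gripper": 1,"translation": [0,0,-0.15],"dr": [0,0,0]}
    - {"gripper": 1,"translation": [0,0,0],"dr": [0,0,0]}
    - {"gripper": 1,"translation": [0,0,0],"dr": [0,0,0]}

```text
clock: 2.32
eef_pos: [496.6, -43.7, 65.9]
tcp_rot: [3.141, 0.002, -0.427]
contact_force: [-0.0, -0.3, 0.0]
opening: 0.004
```

```bash
python3 - <<'E'
from h import *
s=r.sense();c=r.calibration("wrist");cv2.imwrite("pics/w2.png",r.grab_frame("wrist"))
import pickle;pickle.dump(c,open("w2.pkl","wb"))
print(s["clock"],s["eef_pos"],s["opening"])
P=np.array(s["eef_pos"]);u=np.array([.912,-.410,0])
for d in(25,38): print(d,proj("wrist",[P-[0,0,d],P-[0,0,d]+14.5*u],c))
O=np.array([587.5,-80.2,0]);v=np.array([.41,.912,0])
for x,y,z in((-15,0,36),(12,14,37),(12,-14,37),(42,14,37),(-10,14.5,46),(-10,-14.5,46),(-130,55,8),(-130,-55,8),(60,55,8),(60,-55,8)): print(x,y,z,proj("wrist",O+x*u+y*v+[0,0,z],c))
E
```

```text
2.3167 [496.56561006 -43.67679025  65.93707647] 0.0036753323325172844
25 [[316.59717628 261.68452903]
 [347.14960815 261.57772106]]
38 [[316.69704411 249.88549031]
 [345.03320739 249.78781372]]
-15 0 36 [[485.97943546 248.53520061]]
12 14 37 [[546.24280557 222.05831404]]
12 -14 37 [[535.19636776 274.25874166]]
42 14 37 [[605.35500298 221.57660886]]
-10 14.5 46 [[512.1050149  228.36855809]]
-10 -14.5 46 [[501.70531384 285.25981529]]
-130 55 8 [[254.54997626 129.57341036]]
-130 -55 8 [[265.17540629 311.51507491]]
60 55 8 [[611.28177583 130.46654744]]
60 -55 8 [[568.00193265 308.15300263]]
```

View pics/w2.png

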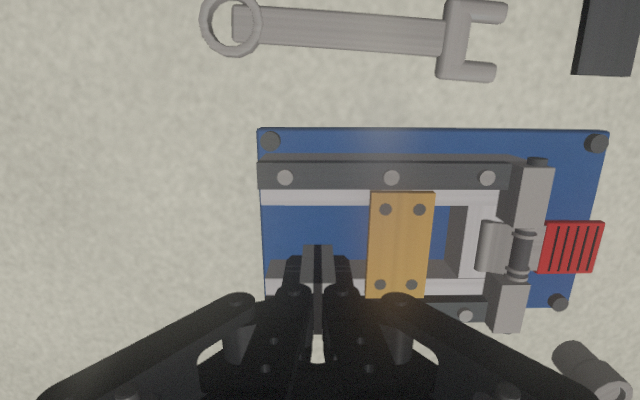

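Predicted and observed jig features agree within about 1–2 mm: the tab edge is at (541,222–274) and the base corner at (258,129). The shut fingertips are at columns 302–333, behind the plate, whose rear edge is at column 368. Next I centre the fingers, dip into the slot and push the plate toward the nose.

Call:
jog_arm:
  deltas:
    - {"gripper": 1,"translation": [0.02,0.04,-0.06],"dr": [0,0,0]}
    - {"gripper": 1,"translation": [0,0,-0.13],"dr": [0,0,0]}
    - {"gripper": 1,"translation": [0,0,0],"dr": [0,0,0]}
    - {"gripper": 1,"translation": [0.09,-0.04,0],"dr": [0,0,0]}
    - {"gripper": 1,"translation": [0.05,-0.023,0],"dr": [0,0,0]}
    - {"gripper": 1,"translation": [0.045,-0.02,0],"dr": [0,0,0]}
    - {"gripper": 1,"translation": [0.045,-0.02,0],"dr": [0,0,0]}
    - {"gripper": 1,"translation": [0.045,-0.02,0],"dr": [0,0,0]}
    - {"gripper": 1,"translation": [0.035,-0.016,0],"dr": [0,0,0]}
    - {"gripper": 1,"translation": [0,0,0],"dr": [0,0,0]}

```text
clock: 3.2
eef_pos: [531.4, -53.0, 47.4]
tcp_rot: [-3.141, -0.001, -0.426]
contact_force: [0.1, -0.4, 1.0]
opening: -0.001
```

```bash
cat >> h.py <<'E'
O=np.array([587.5,-80.2,0]);u=np.array([.912,-.410,0]);v=np.array([.41,.912,0])
def jig(P): d=np.asarray(P)-O; return np.stack([d@u,d@v,d[...,2]],-1)
def plate(fn=None):
    s=r.sense();c=r.calibration("wrist");im=r.grab_frame("wrist")
    if fn: cv2.imwrite(fn,im)
    h=cv2.cvtColor(im,cv2.COLOR_BGR2HSV);k=cv2.inRange(h,(10,100,70),(30,255,255))
    k=cv2.morphologyEx(k,cv2.MORPH_CLOSE,np.ones((5,5)))
    cc=max(cv2.findContours(k,cv2.RETR_EXTERNAL,cv2.CHAIN_APPROX_NONE)[0],key=cv2.contourArea)
    P=jig(cast("wrist",cc[:,0].astype(float),35,c))
    print("t",s["clock"],"tcp jig",jig(s["eef_pos"]).round(1),"F",np.round(s["contact_force"],1),"open",round(s["opening"],3))
    print("plate x",np.percentile(P[:,0],[1,10,90,99]).round(1),"y",P[:,1].min().round(1),P[:,1].max().round(1))
    for y0 in(24,18,12,5,0,-8): # edges per row
        q=P[abs(P[:,1]-y0)<2,0]
        if len(q): print(y0,q.min().round(1),q.max().round(1),end="; ")
    return c,im
E
python3 -c "
from h import *
plate('pics/w3.png')"
```

```text
t 3.2 tcp jig [-62.3   1.9  47.4] F [ 0.1 -0.4  1. ] open -0.001
plate x [-48.1 -47.8 -18.1 -18. ] y -13.1 28.8
24 -48.1 -18.1; 18 -48.0 -18.1; 12 -47.8 -17.9; 5 -47.7 -17.9; 0 -47.1 -18.1; -8 -43.7 -18.0;
```

View pics/w3.png

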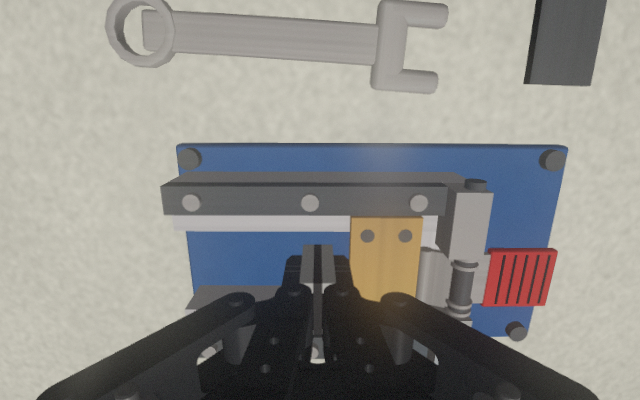

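The plate's front edge now rests on the shut nose (plate x about -33, rear edge about -48). In the picture its rear edge is at column 350 and the nose at about 430. Next I back off, rise, open to about 76 mm and straddle.

Call:
jog_arm:
  deltas:
    - {"gripper": 1,"translation": [-0.04,0.02,0],"dr": [0,0,0]}
    - {"gripper": 1,"translation": [0,0,0.25],"dr": [0,0,0]}
    - {"gripper": 1,"translation": [0,0,0.3],"dr": [0,0,0]}
    - {"gripper": -0.79,"translation": [0.15,-0.08,0],"dr": [0,0,0]}
    - {"gripper": -0.79,"translation": [0.17,-0.08,0],"dr": [0,0,0]}
    - {"gripper": -0.79,"translation": [0.17,-0.08,0],"dr": [0,0,0]}
    - {"gripper": -0.79,"translation": [0,0,0],"dr": [0,0,0]}
    - {"gripper": -0.79,"translation": [0,0,0],"dr": [0,0,0]}
    - {"gripper": -0.79,"translation": [0,0,-0.15],"dr": [0,0,0]}
    - {"gripper": -0.79,"translation": [0,0,-0.1],"dr": [0,0,0]}
    - {"gripper": -0.79,"translation": [0,0,0],"dr": [0,0,0]}

```text
clock: 4.17
eef_pos: [572.9, -74.0, 75.0]
tcp_rot: [3.14, 0.005, -0.426]
contact_force: [-0.1, -0.9, 0.3]
opening: 0.893
```

```bash
python3 -c "
from h import *
plate('pics/w4.png')"
```

```text
t 4.1667 tcp jig [-15.9  -0.3  75. ] F [-0.1 -0.9  0.3] open 0.893
plate x [-48.  -47.7 -18.3 -18.2] y -27.6 29.4
24 -47.6 -18.2; 18 -47.5 -18.3; 12 -47.7 -18.3; 5 -47.8 -18.4; 0 -47.6 -17.9; -8 -48.0 -18.5;
```

View pics/w4.png

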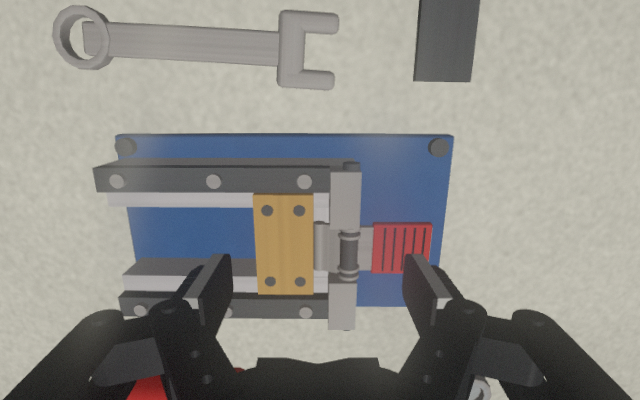

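The plate is unmoved. The left tip is behind it and the right tip is over the red tab at columns 405–435. Now I descend by feel.

Call:
jog_arm:
  deltas:
    - {"gripper": -0.79,"translation": [0.02,-0.01,-0.06],"dr": [0,0,0]}
    - {"gripper": -0.79,"translation": [0,0,-0.06],"dr": [0,0,0]}
    - {"gripper": -0.79,"translation": [0,0,0],"dr": [0,0,0]}

```text
clock: 4.47
eef_pos: [577.1, -75.5, 64.4]
tcp_rot: [3.141, 0.001, -0.426]
contact_force: [-1.0, -1.2, 0.5]
opening: 0.889
```

Call:
jog_arm:
  deltas:
    - {"gripper": -0.79,"translation": [0,0,-0.04],"dr": [0,0,0]}
    - {"gripper": -0.79,"translation": [0,0,0],"dr": [0,0,0]}

```text
clock: 4.63
eef_pos: [577.3, -75.6, 60.8]
tcp_rot: [3.141, 0.001, -0.426]
contact_force: [-1.1, 0.2, -0.3]
opening: 0.897
```

Call:
jog_arm:
  deltas:
    - {"gripper": -0.79,"translation": [0,0,-0.04],"dr": [0,0,0]}
    - {"gripper": -0.79,"translation": [0,0,0],"dr": [0,0,0]}

```text
clock: 4.8
eef_pos: [577.3, -75.6, 56.8]
tcp_rot: [3.141, 0.0, -0.426]
contact_force: [0.2, 0.1, -0.4]
opening: 0.895
```

Call:
jog_arm:
  deltas:
    - {"gripper": -0.79,"translation": [0,0,-0.04],"dr": [0,0,0]}
    - {"gripper": -0.79,"translation": [0,0,0],"dr": [0,0,0]}

```text
clock: 4.97
eef_pos: [577.3, -75.6, 52.8]
tcp_rot: [3.141, 0.001, -0.426]
contact_force: [-0.3, 0.4, -0.3]
opening: 0.892
```

Call:
jog_arm:
  deltas:
    - {"gripper": -0.79,"translation": [-0.02,0.01,0],"dr": [0,0,0]}
    - {"gripper": -0.79,"translation": [0,0,-0.03],"dr": [0,0,0]}
    - {"gripper": -0.79,"translation": [0,0,0],"dr": [0,0,0]}

```text
clock: 5.22
eef_pos: [575.3, -74.4, 50.2]
tcp_rot: [-3.142, 0.0, -0.426]
contact_force: [-1.0, 1.6, 3.5]
opening: 0.901
```

Call:
jog_arm:
  deltas:
    - {"gripper": -0.79,"translation": [0,0,-0.03],"dr": [0,0,0]}
    - {"gripper": -0.79,"translation": [0,0,0],"dr": [0,0,0]}

```text
clock: 5.38
eef_pos: [575.6, -74.5, 47.1]
tcp_rot: [-3.141, -0.0, -0.426]
contact_force: [-0.9, 1.4, 3.7]
opening: 0.895
```

Call:
jog_arm:
  deltas:
    - {"gripper": -0.79,"translation": [0,0,-0.03],"dr": [0,0,0]}
    - {"gripper": -0.79,"translation": [0,0,0],"dr": [0,0,0]}

```text
clock: 5.55
eef_pos: [575.8, -74.6, 44.2]
tcp_rot: [-3.141, -0.0, -0.426]
contact_force: [-1.0, 0.4, 4.0]
opening: 0.894
```

```bash
python3 -c "
from h import *
plate('pics/w5.png')"
```

```text
t 5.55 tcp jig [-13.    0.3  44.2] F [-1.   0.4  4. ] open 0.894
plate x [-48.8 -48.6 -19.  -18.7] y -27.7 29.0
24 -48.4 -18.7; 18 -48.5 -18.8; 12 -48.5 -18.9; 5 -48.6 -19.5; 0 -48.6 -19.6; -8 -48.8 -19.3;
```

View pics/w5.png

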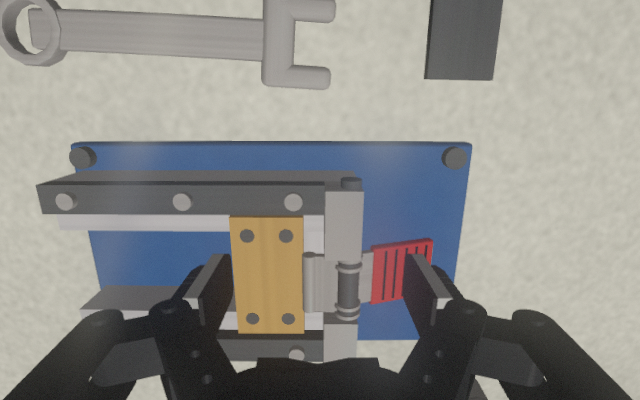

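The tip is on the tab and pressing (about 4 N, tab sloping at columns 370–430). The left tip stands just behind the plate. I press further to about 0.5 rad.

Call:
jog_arm:
  deltas:
    - {"gripper": -0.79,"translation": [0,0,-0.03],"dr": [0,0,0]}
    - {"gripper": -0.79,"translation": [0,0,-0.025],"dr": [0,0,0]}
    - {"gripper": -0.79,"translation": [0,0,0],"dr": [0,0,0]}
    - {"gripper": -0.79,"translation": [0,0,0],"dr": [0,0,0]}

```text
clock: 5.93
eef_pos: [576.1, -74.7, 39.1]
tcp_rot: [-3.141, -0.001, -0.426]
contact_force: [0.6, 0.2, 5.3]
opening: 0.897
```

```bash
python3 -c "
from h import *
c,im=plate()
x=[proj('wrist',O+a*u+b*v+[0,0,z],c).round().tolist() for a,b,z in((-15,0,33),(-16,13,40),(-16,-13,40))];print(x)
cv2.imwrite('pics/w6.png',cv2.resize(im[200:380,150:480],None,fx=2.4,fy=2.4,interpolation=cv2.INTER_CUBIC))"
```

```text
t 5.9333 tcp jig [-12.6   0.3  39.1] F [0.6 0.2 5.3] open 0.897
plate x [-48.9 -48.7 -19.  -18.7] y -27.9 29.1
24 -48.5 -18.6; 18 -48.6 -18.7; 12 -48.8 -18.8; 5 -48.9 -19.7; 0 -48.9 -19.4; -8 -48.8 -19.5; [[[311.0, 283.0]], [[308.0, 263.0]], [[308.0, 320.0]]]
```

View pics/w6.png

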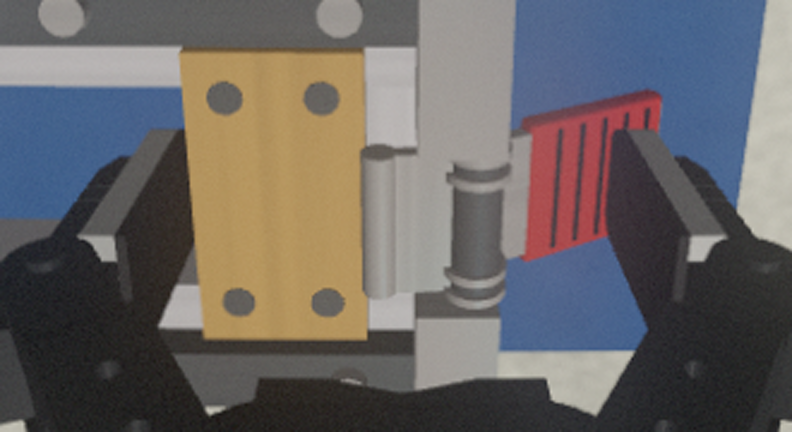

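The nose is raised: its end is at crop (378,152), which is where 0.45 rad is predicted to put it. The right tip is on the tab and the left tip is close behind the plate's rear edge. Now I close slowly while shifting along the track, so that only the left finger advances.

Call:
jog_arm:
  deltas:
    - {"gripper": -0.72,"translation": [0.013,-0.006,0.004],"dr": [0,0,0]}
    - {"gripper": -0.65,"translation": [0.013,-0.006,0.004],"dr": [0,0,0]}
    - {"gripper": -0.6,"translation": [0.01,-0.005,0.004],"dr": [0,0,0]}
    - {"gripper": -0.6,"translation": [0,0,0],"dr": [0,0,0]}
    - {"gripper": -0.6,"translation": [0,0,0],"dr": [0,0,0]}
  squeeze: 20

```text
clock: 6.4
eef_pos: [579.7, -76.4, 40.3]
tcp_rot: [-3.141, -0.001, -0.426]
contact_force: [1.6, -0.0, 5.0]
opening: 0.8
```

```bash
python3 -c "
from h import *
plate()"
```

```text
t 6.4 tcp jig [-8.6  0.2 40.3] F [ 1.6 -0.   5. ] open 0.8
plate x [-42.6 -42.3 -12.8 -12.4] y -27.8 29.0
24 -42.2 -12.6; 18 -42.2 -12.7; 12 -42.4 -12.4; 5 -42.5 -19.9; 0 -42.5 -19.6; -8 -42.5 -19.9;
```

The plate has slid under the nose and is about 2.5 mm short. I continue.

Call:
jog_arm:
  deltas:
    - {"gripper": -0.56,"translation": [0.009,-0.004,0.002],"dr": [0,0,0]}
    - {"gripper": -0.53,"translation": [0.008,-0.003,0.002],"dr": [0,0,0]}
    - {"gripper": -0.51,"translation": [0.005,-0.002,0.002],"dr": [0,0,0]}
    - {"gripper": -0.51,"translation": [0,0,0],"dr": [0,0,0]}
    - {"gripper": -0.51,"translation": [0,0,0],"dr": [0,0,0]}

```text
clock: 6.87
eef_pos: [580.4, -76.8, 40.4]
tcp_rot: [3.141, 0.002, -0.426]
contact_force: [-1.8, 2.8, 7.2]
opening: 0.754
```

```bash
python3 -c "
from h import *
plate('pics/w7.png')"
```

```text
t 6.8667 tcp jig [-7.9  0.2 40.4] F [-1.8  2.8  7.2] open 0.754
plate x [-40.1 -39.8 -10.8 -10.4] y -28.0 28.9
24 -39.8 -10.7; 18 -39.8 -10.8; 12 -40.0 -10.9; 5 -40.0 -19.6; 0 -40.1 -19.8; -8 -40.1 -20.0;
```

The plate is at the stops, with reaction force building. I push slightly firmer and hold.

Call:
jog_arm:
  deltas:
    - {"gripper": -0.51,"translation": [0.012,-0.005,0],"dr": [0,0,0]}
    - {"gripper": -0.51,"translation": [0,0,0],"dr": [0,0,0]}
    - {"gripper": -0.51,"translation": [0,0,0],"dr": [0,0,0]}

```text
clock: 7.17
eef_pos: [580.4, -76.8, 40.3]
tcp_rot: [3.141, 0.005, -0.426]
contact_force: [-5.2, 4.8, 10.9]
opening: 0.759
```

```bash
python3 -c "
from h import *
c,im=plate()
cv2.imwrite('pics/w8.png',cv2.resize(im[200:380,150:480],None,fx=2.4,fy=2.4,interpolation=cv2.INTER_CUBIC))"
```

```text
t 7.1667 tcp jig [-7.8  0.2 40.3] F [-5.2  4.8 10.9] open 0.759
plate x [-40.1 -39.8 -10.8 -10.6] y -27.9 28.9
24 -39.8 -10.7; 18 -39.8 -10.7; 12 -39.9 -10.8; 5 -39.9 -20.0; 0 -40.0 -19.7; -8 -40.1 -19.9;
```

View pics/w8.png

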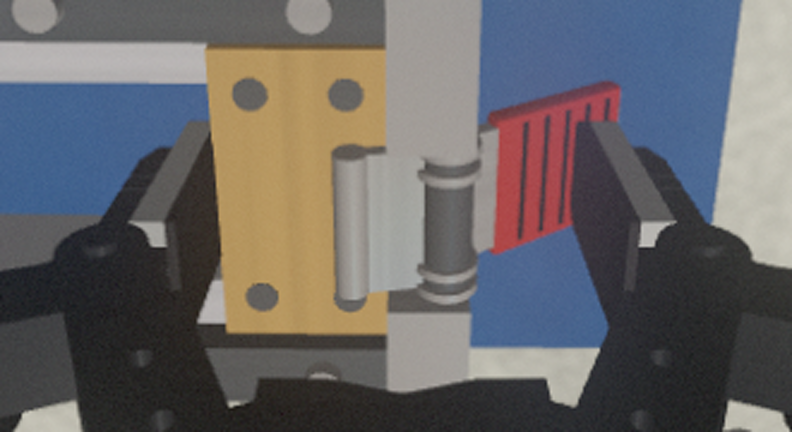

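The plate is flush against the stop block (front edge at crop column 386) and square, with the nose above it, the tab held, and TCP blocked with a push of about 6 N. Next I open slightly to free the left tip, then rise.

Call:
jog_arm:
  deltas:
    - {"gripper": -0.58,"translation": [-0.015,0.007,0],"dr": [0,0,0]}
    - {"gripper": -0.66,"translation": [0,0,0],"dr": [0,0,0]}
    - {"gripper": -0.66,"translation": [0,0,0],"dr": [0,0,0]}
    - {"gripper": -0.66,"translation": [0,0,0.03],"dr": [0,0,0]}
    - {"gripper": -0.66,"translation": [0,0,0.04],"dr": [0,0,0]}
    - {"gripper": -0.66,"translation": [0,0,0.08],"dr": [0,0,0]}
    - {"gripper": -0.66,"translation": [0,0,0.15],"dr": [0,0,0]}
    - {"gripper": -0.66,"translation": [0,0,0.25],"dr": [0,0,0]}
    - {"gripper": -0.66,"translation": [0,0,0.3],"dr": [0,0,0]}
    - {"gripper": -0.66,"translation": [0,0,0.3],"dr": [0,0,0]}
    - {"gripper": -0.66,"translation": [0,0,0],"dr": [0,0,0]}
    - {"gripper": -0.66,"translation": [0,0,0],"dr": [0,0,0]}

```text
clock: 8.22
eef_pos: [581.7, -77.1, 157.6]
tcp_rot: [-3.141, -0.003, -0.426]
contact_force: [-0.1, 0.1, -0.2]
opening: 0.83
```

```bash
python3 -c "
from h import *
c,im=plate()
cv2.imwrite('pics/w9.png',cv2.resize(im[100:340,120:500],None,fx=2.1,fy=2.1,interpolation=cv2.INTER_CUBIC))"
```

```text
t 8.2167 tcp jig [ -6.6   0.5 157.6] F [-0.1  0.1 -0.2] open 0.83
plate x [-39.9 -39.5 -10.8 -10.4] y -27.4 28.7
24 -39.1 -10.4; 18 -39.3 -10.4; 12 -39.6 -11.2; 5 -39.1 -19.5; 0 -39.4 -19.6; -8 -39.7 -19.8;
```

View pics/w9.png

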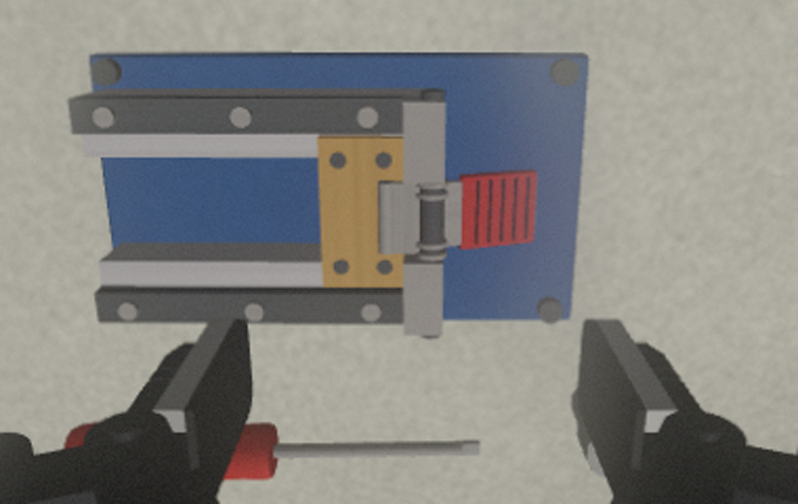

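The plate is home and square (front edge at crop column 403, on both stops). The clip's nose rests on it, and the gripper is clear. Handing in.

```bash
python3 -c "
from h import *
print(r.sign_off(), r.sense()['contact_force'])"
```

```text
the job is handed in; nothing more can be done
the job is handed in; nothing more can be done
```

The brass plate is loaded against both stops with the clip released onto it, and I handed the job in at about 8.2 s of the 64 s allowed. The sign-off gives no verdict.

**What I did:**
1. I pushed the plate up to the shut nose with the closed fingertips in the finger slot.
2. I straddled the clip, held the red tab down with one fingertip (about 0.45–0.5 rad), and closed the gripper while shifting along the track, so the other fingertip pushed the plate under the nose.
3. I held it against the stops with about 6 N, eased the fingers off, and raised the arm clear.

**Last checks:**
- **Plate position:** the plate spans about jig x -39.5 to -10.5, so its centre is at -25, and it looks square to the stops.
- **Clip:** the nose rests on the plate and the tab is still partly down, as expected when clamped. I judged the clip angle from the images and did not measure it or the clamp force.
- **Clearance:** the gripper reads about 0 N at a TCP height of 158 mm.
- **Other things on the bench:** I did not compare their positions before and after, but nothing in the pictures or forces suggested contact.

No check failed or disagreed. The camera calibration is only good to about 2 mm, but the firm stop while pushing agrees with the plate being fully home.

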